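# Close and stack the fittings pots

## Robot

A 6-joint arm with a two-finger parallel gripper is mounted at the origin on the work surface. World frame = base frame: x ahead of the robot, y to its left, z up, the work surface at z = 0. Lengths are in m, angles in degrees, forces in N, time in s.
With the tool pointing down it reaches from about 0.325 to 0.775 m from the base axis. Payload 5.5 kg.
Tool frame: the origin (TCP) lies at the centre of the arm's flange, where the gripper is bolted on; the fingertips stand 182 mm ahead of it and the grasp point (between the pads) lies 163 mm ahead of it; z points along the fingers, y is the direction in which the jaws open and shut (so a half turn about z gives the same grasp; the last joint's range is limited). The gripper opens to 88 mm and grips with 3 to 60 N. Pads are 20 mm wide; open, the fingers measure 115 mm over their backs; the gripper's body (75 mm by 178 mm) begins 61 mm behind the grasp point.
Start: joints at [61.438, 5.22, 70.514, -0, 104.267, -3.249], TCP at [0.257, 0.542, 0.405] pointing down, gripper open.
Joint ranges: [-164.24, 164.24], [-49.07, 125.15], [9.68, 141.18], [-86.29, 266.29], [3.28, 154.24], [-151.56, 151.56]. Speed limits (degrees/s): [147.25, 147.25, 172.46, 180, 180, 180].

## Interface

Orientations are given as [roll, pitch, yaw] about the fixed x, y, z axes, in that order (R = Rz(yaw) Ry(pitch) Rx(roll)).
In Python, from station import r gives the robot as it stands. The module is installed in compiled form; this text tells all that it offers. Calls block until the motion is done:
- r.reach(position, orientation): joint-space move of the TCP to a pose.
- r.servo_line(position, rotation=None, speed=0.15): straight line of the TCP; rotation=None keeps the orientation; speed is the mean speed in m/s.
- r.move_joints(angles): joint-space move.
- r.let_go() and r.grab(squeeze=None): open the fingers fully, or close them until they stop; squeeze is the grip in N (None keeps the last).
- r.wait(seconds).
- r.inverse_kinematics(position, orientation): joint angles nearest the present ones, or None.
- r.sense(): the state.
- r.snapshot(name): name is "side" or "top" or "wrist"; returns a dict with "frame" (480x640x3 uint8, red, green, blue), "fx", "fy", "cx", "cy" (pixels), "R" (3x3) and "t" (3): a world point X has camera coordinates R X + t. Camera axes: x right, y down, z forward; pixel columns grow to the right and rows downward; lengths in m; the calibration is good to about 2 mm. A picture is of the moment at which its call begins. There is no depth.
A pose or a line that the arm cannot do raises r.IKError and nothing moves.
- r.hand_in(): hands the job in, once; it reports no verdict.
The state is a dict: "clock": time; "joints": joint angles; "joint_vel": joint speeds; "joint_torque": joint torques, N m; "tcp_pos": TCP position; "orientation": TCP orientation; "contact_force": force on the tool from outside, world axes, zero at the start; "torque": the same for the moment, N m; "opening": finger opening in m.
Only numpy, scipy, OpenCV 4.12 (cv2) and the standard library are available. Lean on these libraries where they do the work, as an engineer would, in place of code of your own. Each camera call takes 0.05 s, during which the arm holds its last target. There are 200 camera calls.

## Task

The fittings taken off the cupboard doors are sorted into three pots; put them away as one stack on the large green pot, where it stands: close the green pot with its green lid, stand the red pot on that and close it with the red lid, then the yellow pot on top, closed with the yellow lid. Every lid must sit fully home and every pot stand level inside the raised rim of the lid below it; keep the pots upright so that nothing spills, set them down gently rather than dropping them, and leave the paint tin, the tape and the sanding block alone.

Things in the scene. Friction and masses are not known exactly. Their poses are not given: they have to be found in the camera images.
- pot_green: large green plastic pot, open on top, loose, with brass cupboard knobs inside below the lid's reach: straight and round, 60 mm across, 62 mm high, wall 3 mm (mouth 54 mm), foot edge bevelled 2 mm; about 300 g. Origin: centre of its underside; z up. The stack is built on this one, where it stands.
- lid_green: green push-in lid of the large pot, right way up, 25 g. Tapered plug 7 mm deep (42 to 49 mm across), loose in the mouth; disc 66 mm across, 7 to 13 mm up (grip its edge); raised rim 2 mm high, 58 mm across inside. Origin: centre of the plug's underside; z up. Home, the disc rests on the pot's rim, origin 55 mm above the pot's; the next pot stands on the disc.
- pot_red: medium red plastic pot, open on top, loose, with steel mounting plates inside below the lid's reach: straight and round, 50 mm across, 52 mm high, wall 3 mm (mouth 44 mm), foot edge bevelled 2 mm; about 180 g. Origin: centre of its underside; z up.
- lid_red: red push-in lid of the medium pot, right way up, 25 g. Tapered plug 7 mm deep (32 to 39 mm across), loose in the mouth; disc 56 mm across, 7 to 13 mm up (grip its edge); raised rim 2 mm high, 48 mm across inside. Origin: centre of the plug's underside; z up. Home, the disc rests on the pot's rim, origin 45 mm above the pot's; the next pot stands on the disc.
- pot_yellow: small yellow plastic pot, open on top, loose, with brass screws inside below the lid's reach: straight and round, 40 mm across, 44 mm high, wall 3 mm (mouth 34 mm), foot edge bevelled 2 mm; about 100 g. Origin: centre of its underside; z up.
- lid_yellow: yellow push-in lid of the small pot, right way up, 25 g. Tapered plug 7 mm deep (22 to 29 mm across), loose in the mouth; disc 46 mm across, 7 to 13 mm up (grip its edge); raised rim 2 mm high, 38 mm across inside. Origin: centre of the plug's underside; z up. Home, the disc rests on the pot's rim, origin 37 mm above the pot's.
- tin: bystander: blue paint tin with a pressed steel lid, closed, loose, 99 mm across, 116 mm high, 0.95 kg. Origin: centre of its underside.
- tape: bystander: cream roll of masking tape lying flat, loose, 110 mm across, hole 76 mm, 36 mm high. Origin: centre of its underside.
- block: bystander: black sanding block with a reddish-brown edge, loose, 60 (x) by 100 (y) by 25 mm high. Origin: centre of its underside.

How it is judged (in metres and radians):
At the end, for the whole second after the job is handed in: One stack: green pot (within 40 mm of its start), green lid, red pot, red lid, yellow pot, yellow lid. Lids centred on their pots within 6 mm and home within 3 mm; upper pots within 8 mm of the centre of the lid below, standing on its disc; all level within 0.06 rad, released, at rest (horizontal distance between lid_green and pot_green below 0.006 m and z of lid_green in the frame of pot_green between 0.052 and 0.058 m and horizontal distance between lid_red and pot_red below 0.006 m and z of lid_red in the frame of pot_red between 0.042 and 0.048 m and horizontal distance between lid_yellow and pot_yellow below 0.006 m and z of lid_yellow in the frame of pot_yellow between 0.034 and 0.04 m and horizontal distance between pot_red and lid_green below 0.008 m and z of pot_red in the frame of lid_green between 0.0105 and 0.0148 m and horizontal distance between pot_yellow and lid_red below 0.008 m and z of pot_yellow in the frame of lid_red between 0.0105 and 0.0148 m and angle between each of pot_green, lid_green, pot_red, lid_red, pot_yellow, lid_yellow's own z axis and vertical below 0.06 rad and linear speed of each of pot_green, lid_green, pot_red, lid_red, pot_yellow, lid_yellow below 0.02 m/s and distance of pot_green from where it was at the start of the episode below 0.04 m and height (world z) of pot_green below 0.005 m); the robot touches nothing.
It fails at once if a pot is tipped more than about 35 degrees (its fittings would spill) (angle between any of pot_green, pot_red, pot_yellow's own z axis and vertical above 0.6 rad).
It fails at once if the tin, the tape or the sanding block is shifted by more than 20 mm (distance of any of tin, tape, block from where it was at the start of the episode above 0.02 m).
It fails at once if a pot is dropped onto the stack (it arrives, within 20 mm above the lid below it, at more than 0.6 m/s) ((horizontal distance between pot_red and lid_green below 0.03 m and z of pot_red in the frame of lid_green between 0.008 and 0.033 m and linear speed of pot_red above 0.6 m/s) or (horizontal distance between pot_yellow and lid_red below 0.03 m and z of pot_yellow in the frame of lid_red between 0.008 and 0.033 m and linear speed of pot_yellow above 0.6 m/s)).
It also fails if it takes over 112 s, if anything falls off the work surface, if the arm or the gripper's body presses on something with over 40 N, if the wrist force passes 120 N, or if a joint passes its speed limit or range.

## Working session

There is one attempt and no reset: what is moved stays moved. The work goes in short steps, each a Python script; the robot and the scene stay as the last script left them, time stands still between calls to the robot, and variables do not carry over. Pictures are saved under pics/ and viewed, about 12 in all and at most 16, crops included, and the job is handed in when it is done.

```bash
mkdir -p pics; python3 - <<'E'
from station import r
import cv2,numpy as np
for n in("top","side"):
    s=r.snapshot(n);cv2.imwrite(f"pics/{n}0.png",s["frame"][...,::-1])
    np.savez(f"{n}0.npz",**s)
    print(n,s["fx"],s["cx"],s["cy"],np.round(s["R"],4).tolist(),s["t"])
print(r.sense())
E
```

```text
top 574.8984110831778 314.75703032159623 234.0471769858284 [[0.0204, -0.9998, -0.0056], [-0.9872, -0.0193, -0.1584], [0.1583, 0.0088, -0.9874]] [-0.01592893  0.61956705  1.14203671]
side 612.02572956212 320.65228281534723 234.06812673151208 [[-0.991, -0.133, 0.0116], [-0.1035, 0.7107, -0.6959], [0.0843, -0.6908, -0.7181]] [0.60909188 0.08412364 1.46381998]
{'clock': 0.1, 'joints': array([ 6.14376427e+01,  5.25957228e+00,  7.05741264e+01,  1.70996619e-04,
        1.04268346e+02, -3.24918990e+00]), 'joint_vel': array([ 0.06776217, -0.04994158, -0.19061092,  0.02637764,  0.05928779,
       -0.00566232]), 'joint_torque': array([ 1.85051773e-03, -4.47853804e+01, -4.07569993e+01,  7.00748130e-02,
        2.83717364e-02, -1.05175116e-04]), 'tcp_pos': array([0.25657048, 0.54243367, 0.40361997]), 'orientation': array([-1.79898129e+02, -5.94929385e-03,  1.54686869e+02]), 'contact_force': array([0.34951019, 0.29714304, 0.22771198]), 'torque': array([-0.0422654 , -0.0147604 ,  0.00605728]), 'opening': 0.08762354517279267}
```

View pics/top0.png

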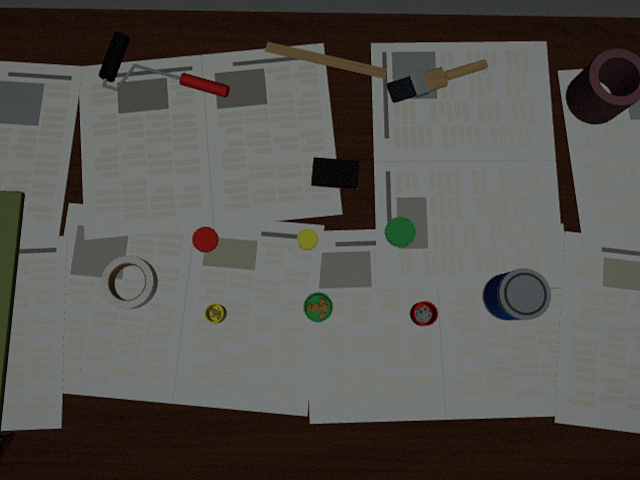

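View pics/side0.png

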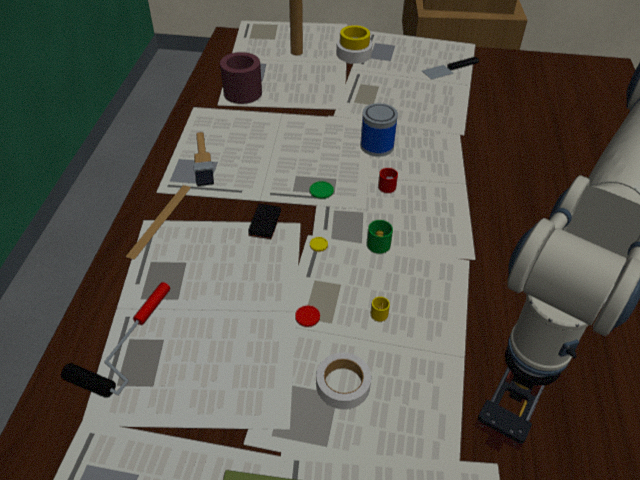

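The top view shows the lids at red (205,239), yellow (307,239) and green (400,232). The pots are at yellow (215,313), green (318,307) and red (424,313). The tape is at (130,282), the tin at (517,295) and the block at (335,172). In the side view everything stands upright and unobstructed.

```bash
cat > loc.py <<'E'
import cv2,numpy as np
from scipy.optimize import least_squares
# name: hue ranges, profile (radius, z)
HUE={"red":[(0,8),(172,180)],"green":[(50,80)],"yellow":[(24,34)]}
PROF={"pot_green":[(.028,0),(.03,.002),(.03,.062)],"pot_red":[(.023,0),(.025,.002),(.025,.052)],"pot_yellow":[(.018,0),(.02,.002),(.02,.044)],
"lid_green":[(.021,0),(.033,.007),(.033,.013),(.0305,.015)],"lid_red":[(.016,0),(.028,.007),(.028,.013),(.0255,.015)],"lid_yellow":[(.011,0),(.023,.007),(.023,.013),(.0205,.015)]}
def proj(s,P): 
    c=P@s["R"].T+s["t"]; return np.c_[s["fx"]*c[:,0]/c[:,2]+s["cx"],s["fy"]*c[:,1]/c[:,2]+s["cy"]]
A=np.linspace(0,2*np.pi,60,endpoint=False)
def model(n,x,y,z0=0): return np.vstack([np.c_[x+q*np.cos(A),y+q*np.sin(A),0*A+z+z0] for q,z in PROF[n]])
def hullc(p):
    h=cv2.convexHull(p.astype(np.float32)); x0,y0=h.min((0,1)); x1,y1=h.max((0,1)); m=cv2.moments(h)
    return np.array([m["m10"]/m["m00"],m["m01"]/m["m00"]]),m["m00"]
def blob(s,n,near,rad=28):
    hsv=cv2.cvtColor(s["frame"],cv2.COLOR_RGB2HSV); m=np.zeros(hsv.shape[:2],np.uint8)
    for a,b in HUE[n.split("_")[1]]: m|=cv2.inRange(hsv,(a,130,40),(b,255,255))
    w=np.zeros_like(m); cv2.circle(w,tuple(int(v) for v in near),rad,255,-1); m&=w
    k,l,st,_=cv2.connectedComponentsWithStats(m); i=1+np.argmax(st[1:,4])
    ys,xs=np.nonzero(l==i); return hullc(np.c_[xs,ys])
def locate(n,obs,z0=0):
    "obs: list of (snapshot, pixel guess)"
    B=[(s,)+blob(s,n,p) for s,p in obs]
    f=lambda v:np.concatenate([hullc(proj(s,model(n,*v,z0)))[0]-c for s,c,a in B])
    o=least_squares(f,[.45,0],diff_step=1e-3,x_scale=.01)
    return o.x,o.fun,[(round(a),round(hullc(proj(s,model(n,*o.x,z0)))[1])) for s,c,a in B]
E
python3 - <<'E'
from loc import *
T=dict(np.load("top0.npz"));S=dict(np.load("side0.npz"))
G={"pot_green":((318,307),(379,237)),"pot_red":((424,313),(388,181)),"pot_yellow":((215,313),(380,309)),
"lid_green":((400,232),(321,190)),"lid_red":((205,239),(308,316)),"lid_yellow":((307,239),(319,244))}
for n,(a,b) in G.items():
    x,f,ar=locate(n,[(T,a),(S,b)]); xt,_,_=locate(n,[(T,a)]); xs,_,_=locate(n,[(S,b)])
    print(n,x.round(4),xt.round(4),xs.round(4),f.round(1),ar)
def ray(s,u,v,z):
    d=s["R"].T@np.array([(u-s["cx"])/s["fx"],(v-s["cy"])/s["fy"],1]);c=-s["R"].T@s["t"];return (c+d*(z-c[2])/d[2]).round(3)
print("tin",ray(T,526,292,.116),"tape",ray(T,130,281,.036),"block",ray(T,335,172,.025))
from station import r
for x,y in((.4,-.2),(.4,.2),(.55,0),(.4,0)):
    for yaw in (0,90,180,-90): print(x,y,yaw,r.inverse_kinematics([x,y,.4],[180,0,yaw]))
E
```

```text
pot_green [ 0.4709 -0.0126] [ 0.4701 -0.0129] [ 0.4721 -0.0116] [-0.2 -0.4  0.5 -0.2] [(620, 707), (649, 769)]
pot_red [ 0.4626 -0.2321] [ 0.4618 -0.2329] [ 0.4641 -0.229 ] [-0.4 -0.4  0.6 -0.7] [(454, 575), (372, 445)]
pot_yellow [0.4551 0.2006] [0.4539 0.2002] [0.4564 0.2014] [-0.2 -0.6  0.6 -0.2] [(294, 365), (362, 422)]
lid_green [ 0.6363 -0.1852] [ 0.6352 -0.1854] [ 0.6379 -0.1845] [-0.1 -0.5  0.6 -0.1] [(680, 754), (298, 359)]
lid_red [0.6117 0.232 ] [0.6104 0.2315] [0.613  0.2326] [-0.2 -0.6  0.6 -0.2] [(478, 548), (388, 453)]
lid_yellow [0.6167 0.0134] [0.6156 0.013 ] [0.618  0.0142] [-0.2 -0.5  0.6 -0.2] [(320, 368), (188, 233)]
tin [ 0.504 -0.412  0.116] tape [0.516 0.377 0.036] block [ 0.76  -0.044  0.025]
0.4 -0.2 0 [-3.09252452e+01 -1.84755215e+01  9.28870153e+01 -2.54444375e-14
  1.05588506e+02  5.90747548e+01]
0.4 -0.2 90 [-30.92524516 -18.4755215   92.88701531   0.         105.58850618
 -30.92524516]
0.4 -0.2 180 [ -30.92524516  -18.4755215    92.88701531    0.          105.58850618
 -120.92524516]
0.4 -0.2 -90 [-3.09252452e+01 -1.84755215e+01  9.28870153e+01 -2.54444
[... 280 characters left out ...]
485719 -18.4755215   92.88701531   0.         105.58850618
 -67.79514281]
0.4 0.2 -90 None
0.55 0 0 [-3.54418070e+00 -2.55751225e+00  7.88793804e+01 -2.54444375e-14
  1.03678132e+02  8.64558193e+01]
0.55 0 90 [ -3.5441807   -2.55751225  78.8793804    0.         103.67813185
  -3.5441807 ]
0.55 0 180 [ -3.5441807   -2.55751225  78.8793804    0.         103.67813185
 -93.5441807 ]
0.55 0 -90 None
0.4 0 0 [-4.87602487e+00 -2.59898559e+01  9.85209194e+01 -2.54444375e-14
  1.07468936e+02  8.51239751e+01]
0.4 0 90 [ -4.87602487 -25.98985586  98.52091942   0.         107.46893645
  -4.87602487]
0.4 0 180 [ -4.87602487 -25.98985586  98.52091942   0.         107.46893645
 -94.87602487]
0.4 0 -90 None
```

Top and side fits agree to about 2 mm, and neighbours leave clear space for jaws opening along x (yaw 90). Starting with the green lid.

```bash
cat > act.py <<'E'
from station import r
import cv2,numpy as np
O=[180,0,90]; SAFE=.40
def st(tag):
    s=r.sense(); print(tag,"t",round(s["clock"],1),"tcp",s["tcp_pos"].round(4),"F",s["contact_force"].round(1),"open",round(s["opening"],4)); return s
def pick(xy,z,squeeze):
    r.reach([*xy,SAFE],O); r.servo_line([*xy,z+.04],speed=.2); r.servo_line([*xy,z],speed=.08); r.wait(.2); st("at"); r.grab(squeeze); r.wait(.2); st("grip")
    r.servo_line([*xy,z+.03],speed=.1); r.servo_line([*xy,SAFE],speed=.25); st("up")
def place(xy,z):
    r.reach([*xy,SAFE],O); r.servo_line([*xy,z+.03],speed=.2); r.servo_line([*xy,z],speed=.04); r.wait(.3); st("down")
def release():
    r.let_go(); r.wait(.3); s=st("free"); p=s["tcp_pos"]; r.servo_line([p[0],p[1],p[2]+.03],speed=.08); r.servo_line([p[0],p[1],SAFE],speed=.3)
def snap(n,f,box=None,k=1):
    s=r.snapshot(n); im=s["frame"][...,::-1]
    if box: im=cv2.resize(im[box[1]:box[3],box[0]:box[2]],None,fx=k,fy=k,interpolation=cv2.INTER_CUBIC)
    cv2.imwrite(f"pics/{f}.png",im); return s
E
python3 - <<'E'
from act import *
pick((.6363,-.1852),.186,10)
snap("wrist","w1")
place((.4709,-.0126),.186+.055+.004)
E
```

```text
at t 4.8 tcp [ 0.6364 -0.1852  0.1865] F [ 0.1 -0.   1.3] open 0.0876
grip t 5.5 tcp [ 0.6363 -0.1852  0.1861] F [0.7 0.4 0.4] open 0.0657
up t 6.9 tcp [ 0.6364 -0.1852  0.3977] F [ 0.7  0.3 -0.4] open 0.0656
down t 9.8 tcp [ 0.4709 -0.0126  0.2452] F [ 0.9 -0.6 -0.3] open 0.0661
```

View pics/w1.png

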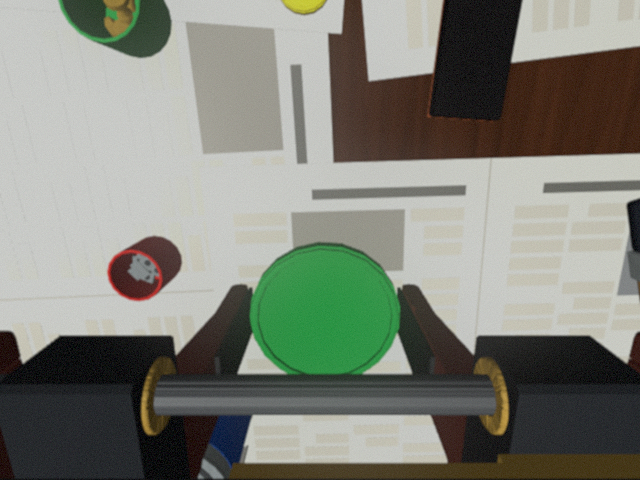

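The wrist view shows the green lid held level between the pads (centre about (325,310)). Finishing the placing, then a check.

```bash
python3 - <<'E'
from act import *
r.servo_line([.4709,-.0126,.2420],speed=.02); r.wait(.2); st("home")
r.servo_line([.4709,-.0126,.2412],speed=.02); r.wait(.2); st("home2")
release()
r.reach([.4626,-.2321,SAFE],O)
from loc import *
T=snap("top","t2",(260,260,380,350),6);S=snap("side","s2",(320,190,440,280),6)
print(locate("lid_green",[(T,(318,307)),(S,(379,225))],.055),locate("lid_green",[(T,(318,307))],.055)[0])
cv2.imwrite("pics/c2.png",np.hstack([cv2.imread("pics/t2.png"),cv2.imread("pics/s2.png")])[::2,::2])
E
```

```text
home t 10.3 tcp [ 0.4709 -0.0126  0.242 ] F [ 0.3 -0.2 -0. ] open 0.0656
home2 t 10.8 tcp [ 0.4709 -0.0126  0.2412] F [ 0.1  0.2 -0. ] open 0.0658
free t 11.7 tcp [ 0.4709 -0.0126  0.2412] F [0.1 1.5 0.3] open 0.088
(array([ 0.47016324, -0.0060594 ]), array([-3.50343095, -0.68836696,  1.33987416, -5.8358115 ]), [(760, 861), (759, 475)]) [ 0.46893622 -0.01308962]
```

View pics/c2.png

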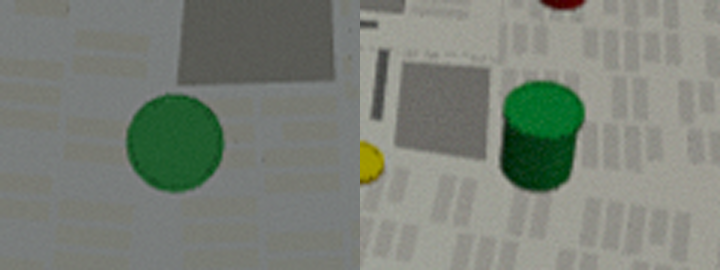

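The lid sits flat on the green pot. In the side crop it is offset about 2 mm towards −x, and the top fit says about 1.2 mm, within the plug's play. The side numeric fit is spoilt by the green pot below it. Next, the red pot.

```bash
python3 - <<'E'
from act import *
pick((.4626,-.2321),.196,15)
snap("wrist","w3")
C=(.4695,-.0128); z=.196+.068
place(C,z+.003); r.servo_line([*C,z+.001],speed=.02); r.wait(.2); st("home")
snap("side","s3",(320,170,440,280),6)
cv2.imwrite("pics/c3.png",np.hstack([cv2.resize(cv2.imread("pics/w3.png"),(400,300)),cv2.resize(cv2.imread("pics/s3.png"),(327,300))]))
E
```

```text
at t 15.8 tcp [ 0.4628 -0.2322  0.1967] F [-0.4  0.2 -0.6] open 0.0879
grip t 16.7 tcp [ 0.4626 -0.2321  0.196 ] F [ 0.  -0.2  0.1] open 0.0505
up t 18.0 tcp [ 0.4626 -0.2321  0.3979] F [-0.1  0.1 -1.4] open 0.0503
down t 20.8 tcp [ 0.4695 -0.0128  0.2672] F [-0.1 -0.2 -1.8] open 0.0503
home t 21.2 tcp [ 0.4695 -0.0128  0.265 ] F [-0.2 -0.5 -1.3] open 0.0503
```

View pics/c3.png

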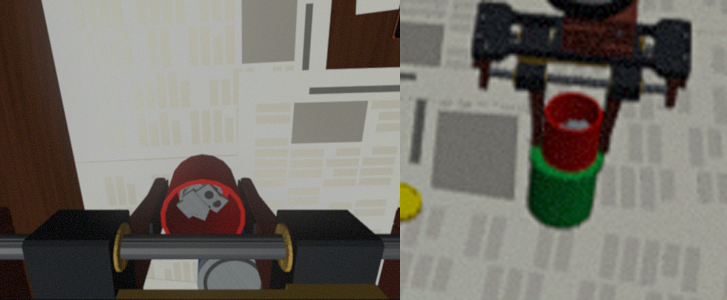

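The red pot is held upright with its plates inside, just above the middle of the green lid. Lowering it until contact, then releasing.

```bash
python3 - <<'E'
from act import *
C=(.4695,-.0128); z=.264
for d in (.0003,-.0004,-.001):
    r.servo_line([*C,z+d],speed=.02); r.wait(.2)
    if st("dn")["contact_force"][2]>1: break
release()
r.reach([.6117,.232,SAFE],O)
from loc import *
T=snap("top","t4",(270,260,370,350),4);S=snap("side","s4",(330,170,430,260),4)
print(locate("pot_red",[(T,(318,300)),(S,(379,205))],.068),locate("pot_red",[(T,(318,300))],.068)[0],locate("lid_green",[(T,(318,300))],.055)[0])
cv2.imwrite("pics/c4.png",np.hstack([cv2.imread("pics/t4.png"),cv2.imread("pics/s4.png")]))
E
```

```text
dn t 21.7 tcp [ 0.4695 -0.0128  0.2643] F [-0.7  0.2 -1. ] open 0.0506
dn t 22.2 tcp [ 0.4695 -0.0128  0.264 ] F [-0.1  0.1  3.4] open 0.0503
free t 23.2 tcp [ 0.4695 -0.0128  0.2636] F [ 0.5  0.8 -0.4] open 0.0877
(array([ 0.468644  , -0.01125956]), array([-0.12743943, -0.45409337,  0.5703953 , -0.18881086]), [(478, 546), (486, 572)]) [ 0.46777238 -0.0115223 ] [ 0.46894941 -0.01313066]
```

View pics/c4.png

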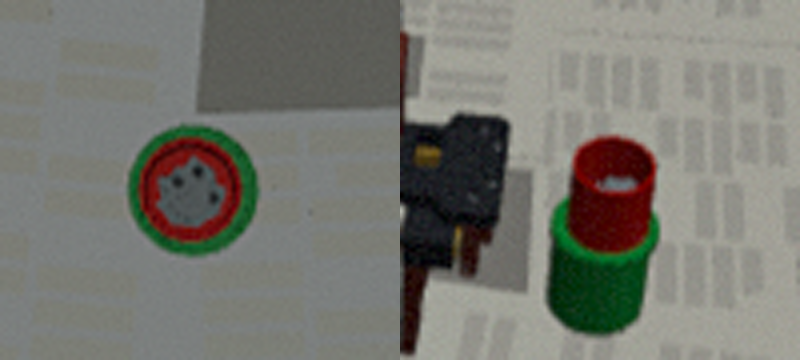

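The red pot stands inside the rim, about 2 mm off the lid's centre (limit 8 mm), and contact came at the nominal height. Next, the red lid.

```bash
cat >> act.py <<'E'
def lower(C,z):
    for d in (.001,.0003,-.0004,-.001):
        r.servo_line([*C,z+d],speed=.02); r.wait(.2)
        if st("dn")["contact_force"][2]>1.2: break
E
python3 - <<'E'
from act import *
C=(.4688,-.0113)
pick((.6117,.232),.186,10); z=.186+.113
place(C,z+.004); lower(C,z); release()
r.reach([.4551,.2006,SAFE],O)
from loc import *
T=snap("top","t5",(270,250,370,340),4);S=snap("side","s5",(330,150,430,240),4)
print(locate("lid_red",[(T,(318,300))],.113))
cv2.imwrite("pics/c5.png",np.hstack([cv2.imread("pics/t5.png"),cv2.imread("pics/s5.png")]))
E
```

```text
at t 27.6 tcp [0.6118 0.2321 0.1865] F [-0.1  0.   0.2] open 0.0878
grip t 28.4 tcp [0.6117 0.232  0.186 ] F [-0.4  0.2  0.4] open 0.0553
up t 29.7 tcp [0.6118 0.232  0.3976] F [ 1.1 -0.1 -0.9] open 0.0555
down t 32.5 tcp [ 0.4688 -0.0113  0.3032] F [-0.3  1.2 -0.4] open 0.0555
dn t 33.0 tcp [ 0.4688 -0.0113  0.3   ] F [ 0.2  0.3 -0.2] open 0.0554
dn t 33.4 tcp [ 0.4688 -0.0113  0.2993] F [-0.1  0.5  0. ] open 0.0557
dn t 33.9 tcp [ 0.4688 -0.0113  0.299 ] F [-1.2 -0.2  4.2] open 0.0554
free t 34.9 tcp [ 0.4688 -0.0113  0.2986] F [-0.2 -0.4 -0.5] open 0.0879
(array([ 0.4670981 , -0.01179614]), array([-2.30357728e-07, -6.97246492e-08]), [(618, 688)])
```

View pics/c5.png

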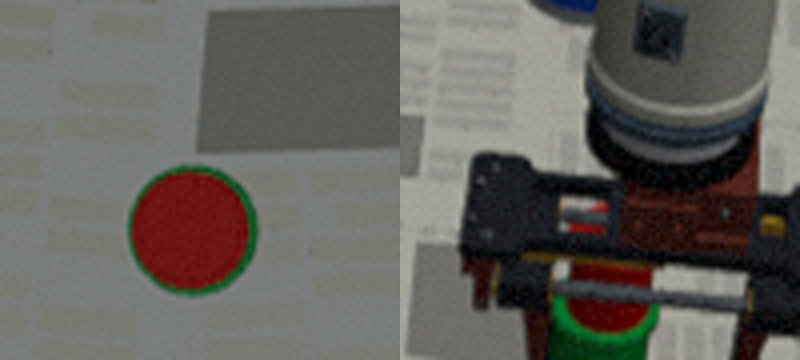

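From the top the red lid is centred, and it made contact at nominal height. The arm blocks the side view. Next, the yellow pot.

```bash
python3 - <<'E'
from act import *
C=(.4682,-.0115)
pick((.4551,.2006),.194,12); z=.194+.126
place(C,z+.004); lower(C,z); release()
r.reach([.6167,.1834,SAFE],O)
from loc import *
T=snap("top","t6",(270,250,370,340),4);S=snap("side","s6",(330,150,430,240),4)
print(locate("pot_yellow",[(T,(318,295))],.126),locate("pot_yellow",[(S,(379,175))],.126),locate("lid_red",[(T,(318,300))],.113)[0])
cv2.imwrite("pics/c6.png",np.hstack([cv2.imread("pics/t6.png"),cv2.imread("pics/s6.png")]))
E
```

```text
at t 38.8 tcp [0.4553 0.2007 0.1946] F [-1.1  0.7  0.2] open 0.0878
grip t 39.8 tcp [0.4551 0.2006 0.194 ] F [ 0.4  0.  -0.9] open 0.0403
up t 41.1 tcp [0.4551 0.2006 0.3979] F [-1.1  0.8 -1.1] open 0.0405
down t 43.6 tcp [ 0.4682 -0.0115  0.3242] F [ 0.8 -0.3 -1.1] open 0.0401
dn t 44.1 tcp [ 0.4682 -0.0115  0.321 ] F [-1.  -0.4 -0.7] open 0.0402
dn t 44.5 tcp [ 0.4682 -0.0115  0.3203] F [-0.3 -0.7 -0.9] open 0.0406
dn t 45.0 tcp [ 0.4682 -0.0115  0.32  ] F [-0.5 -1.3  2.1] open 0.0407
free t 46.1 tcp [ 0.4682 -0.0115  0.3196] F [ 0.8  0.2 -0.4] open 0.0879
(array([ 0.46677664, -0.01203484]), array([-1.59241006e-06, -1.07753789e-06]), [(344, 385)]) (array([ 0.47001575, -0.02719666]), array([-2.63266088e-06, -2.42781169e-07]), [(177, 394)]) [ 0.46715435 -0.01183472]
```

View pics/c6.png

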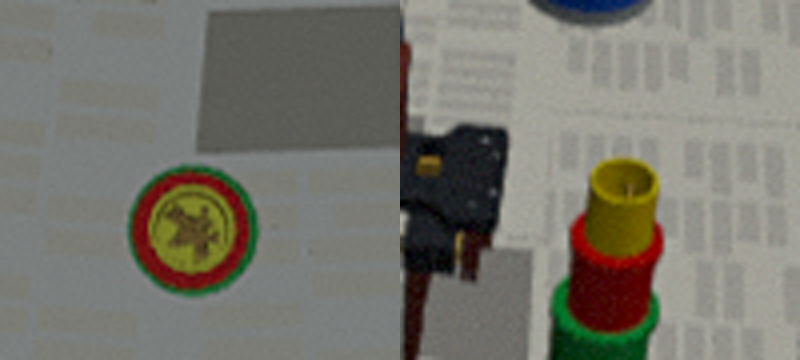

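The yellow pot is upright and centred on the red lid. The last piece is the yellow lid.

```bash
python3 - <<'E'
from act import *
C=(.4680,-.0118)
pick((.6167,.0134),.186,10); z=.186+.163
place(C,z+.004); lower(C,z); release()
r.reach([.45,.4,SAFE],O); r.wait(.5)
from loc import *
T=snap("top","t7",(270,250,370,340),4);S=snap("side","s7",(330,150,430,260),4)
print(locate("lid_yellow",[(T,(318,295))],.163),st("end")["clock"])
cv2.imwrite("pics/c7.png",np.hstack([cv2.resize(cv2.imread("pics/t7.png"),(400,440)),cv2.imread("pics/s7.png")]))
t0=np.load("top0.npz")["frame"]; print("bystander diff",[int(cv2.absdiff(t0,T["frame"])[a:b,c:d].max()) for a,b,c,d in((260,330,475,560),(150,195,305,365),(250,315,95,165))])
E
```

```text
at t 50.6 tcp [0.6169 0.0134 0.1866] F [0.1 0.7 0.4] open 0.0877
grip t 51.6 tcp [0.6167 0.0134 0.186 ] F [1.3 0.5 0.8] open 0.0455
up t 52.9 tcp [0.6168 0.0134 0.3977] F [-0.   0.1 -0.5] open 0.0451
down t 55.0 tcp [ 0.468  -0.0118  0.3532] F [-0.9  0.1  0.1] open 0.0454
dn t 55.5 tcp [ 0.468  -0.0118  0.35  ] F [ 0.3  0.5 -0.3] open 0.0455
dn t 55.9 tcp [ 0.468  -0.0118  0.3493] F [-0.  -1.  -0.7] open 0.0456
dn t 56.4 tcp [ 0.468  -0.0118  0.3489] F [ 1.  -1.3  3. ] open 0.0454
free t 57.5 tcp [ 0.468  -0.0118  0.3486] F [ 0.5 -0.1 -0.8] open 0.0878
end t 60.4 tcp [0.45 0.4  0.4 ] F [0.6 0.2 0.4] open 0.0875
(array([ 0.46618307, -0.01221485]), array([ 5.51251162e-07, -1.14109082e-06]), [(452, 509)]) 60.4
bystander diff [20, 23, 17]
```

View pics/c7.png

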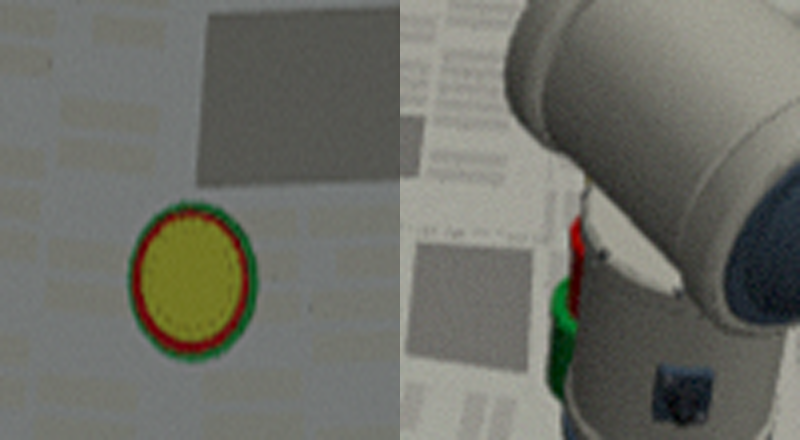

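The top view shows the three lids concentric and the bystanders unmoved (only noise-level differences). The arm hides the stack from the side, so I'm moving it away for one last side look.

```bash
python3 - <<'E'
from act import *
r.reach([.6167,.1834,SAFE],O); r.wait(.3)
snap("side","s8",(340,140,430,260),5); st("end")
E
```

```text
end t 61.8 tcp [0.6163 0.1842 0.4001] F [0.4 0.4 0.5] open 0.088
```

View pics/s8.png

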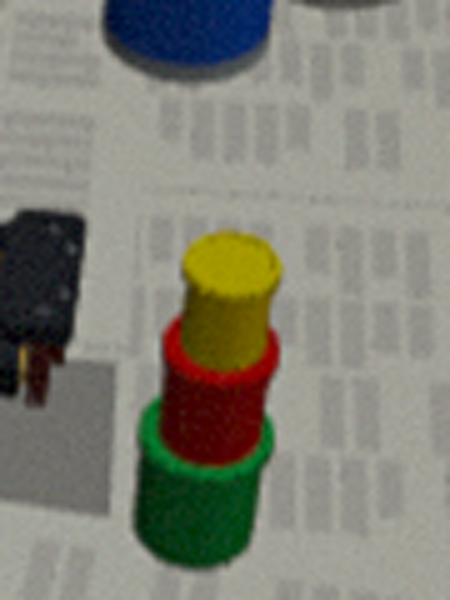

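The stack is complete and level, with all lids closed (yellow lid at about (232,265) in the crop). The small offsets are within the plugs' play.

```bash
python3 -c "
from station import r
print(r.hand_in())"
```

```text
the job is handed in; nothing more can be done
None
```

I built the full stack on the green pot where it stood and handed it in at about 62 s. From bottom to top it is green pot, green lid, red pot, red lid, yellow pot, yellow lid; no verdict was reported.

- **Contact heights:** the red pot, red lid, yellow pot and yellow lid each met resistance within about 0.5 mm of their nominal resting height. The green lid showed no contact force, because I released it at nominal height. It looked flat afterwards, and the red pot resting on it touched at the right height.
- **Final pictures:** from the top, the three lids look concentric to about 1–2 mm. From the side, the stack looks level. The tin, tape and block differ from the first picture only by noise.
- **Disagreements:** the side view suggests the lids sit about 2 mm off their pots towards −x, and the top fit suggests about 1 mm. Both are within the 6 mm limit. The side-camera numeric fits of the green lid and the yellow pot were unusable because the same-coloured green pot and the search window's edge spoilt them, so I judged those by eye. I did not measure tilt.

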